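# Carry an embossing die on a loading paddle to the setting stand

## Robot

A 6-joint arm with a two-finger parallel gripper is mounted at the origin on the work surface. World frame = base frame: x ahead of the robot, y to its left, z up, the work surface at z = 0. Lengths are in m, angles in rad, forces in N, time in s.
With the tool pointing down it reaches from about 0.375 to 0.825 m from the base axis. Payload 5.5 kg.
Tool frame: the origin (TCP) lies at the very end of the fingers, on their centre line; the grasp point (between the pads) lies 19 mm behind it; z points along the fingers, y is the line along which they close (so a half turn about z gives the same grasp; the last joint's range is limited). The gripper opens to 85 mm and grips with 20 to 120 N. Pads are 22 mm wide; open, the fingers measure 114 mm over their backs; the gripper's body (76 mm by 85 mm) begins 54 mm behind the grasp point. The pads swing forward as they close: fully open they stand 13 mm farther back than shut.
Start: joints at [-1.173, 0.314, -0.047, 1.21, 0, 1.571], TCP at [0.232, -0.553, 0.231] pointing down, gripper open.
Joint ranges: [-2.67, 2.67], [-0.69, 1.73], [-1.03, 1.25], [-2.08, 2.16], [-1.42, 1.45], [-3.14, 3.14]. Speed limits (rad/s): [2.39, 2.39, 3.01, 3.14, 3.14, 3.14].

## Interface

Orientations are given as [roll, pitch, yaw] about the fixed x, y, z axes, in that order (R = Rz(yaw) Ry(pitch) Rx(roll)).
In Python, from cell import reach, line_to, move_joints, command_gripper, sleep, solve_ik, capture, camera_params, IKError, finish_job, outline_of, spot_point, get_t, get_joint_positions, get_joint_vel, get_effort, get_eef_pos, get_ee_rot, get_force, get_moment, get_grip_width, get_finger_force gives the robot as it stands. Calls block until the motion is done:
- reach(position, orientation): joint-space move of the TCP to a pose.
- line_to(position, rotation=None, max_speed=0.15, max_force=None): straight line of the TCP; rotation=None keeps the orientation; max_speed is the mean speed in m/s. With max_force (N) it stops when the force on the tool has changed by that much, and returns True; else False.
- move_joints(angles): joint-space move.
- command_gripper(opening): finger opening in m; the grip force is fixed at half the most; returns when the fingers have stopped.
- sleep(seconds).
- solve_ik(position, orientation): joint angles nearest the present ones, or None.
- capture(name): name is "scene" or "top" or "wrist"; returns (picture, depth): 400x640x3 uint8, red, green, blue; 400x640 float32, m along the optical axis (not along the pixel's ray), 0 where there is no reading.
- camera_params(name): a dict with "fx", "fy", "cx", "cy" (pixels), "origin" and "rotation" of the camera in the world; the wrist camera has in their place "hand_eye" (4x4, takes a point from camera to tool coordinates, whose origin is the TCP and whose axes are the flange's). Camera axes: x right, y down, z forward; pixel columns grow to the right and rows downward; lengths in m; the calibration is good to about 2 mm. A picture is of the moment at which its call begins: read the wrist's pose just before it. camera_params takes no time and is no camera call.
A pose or a line that the arm cannot do raises IKError and nothing moves.
- finish_job(): hands the job in; it is judged then, once.
Trained networks look in the newest picture that a camera, given by its name, has taken for a name from the list of things; names that differ only in an ending like _2 or _b are one class to them, and where a whole thing is asked for, a point or a joint stands for the part that bears it (a point fixed in the world has none). Each returns a list of dicts, best first, with "score" (0 to 1); they miss things now and then, are a little off and sometimes report something else, mostly with a low value. They report only what shows in the picture. A call takes as long as a camera call. They do not tell look-alikes from the thing itself.
- outline_of(camera, label): "mask" (400x640 bool, what is visible of it) and "rect" ([centre column, centre row, width, height] in pixels, round what is visible of it).
- spot_point(camera, label): "uv" ([column, row] in pixels: a listed point, or the origin of a listed thing).
Readings, each from a call of its own:
- get_t(): time.
- get_joint_positions(): joint angles.
- get_joint_vel(): joint speeds.
- get_effort(): joint torques, N m.
- get_eef_pos(): TCP position.
- get_ee_rot(): TCP orientation.
- get_force(): force on the tool from outside, world axes, zero at the start.
- get_moment(): the same for the moment, N m.
- get_grip_width(): finger opening in m.
- get_finger_force(): force on a finger pad.
Only numpy, scipy, OpenCV 4.12 (cv2) and the standard library are available. Lean on these libraries where they do the work, as an engineer would, in place of code of your own. Each camera call takes 0.05 s, during which the arm holds its last target. There are 200 camera calls.

## Task

With the loading paddle, lift the round embossing die off the storage rack, carry it level to the setting stand (the one with the strip lamp across its front) and lay it gently on the stand's two rails, centred on their middle marks. Then draw the paddle out and leave it lying flat on the table. Keep the gripper off the polished die, and leave the ink tin, the oil bottle and the spanner where they are.

Things in the scene. Friction and masses are not known exactly. Their poses are not given: they have to be found in the camera images.
- die_center (a point): Loose round aluminium embossing die: a flat disc, 80 mm diameter, 14 mm thick, 0.1 to 0.2 kg, a raised dark mark on its face. It lies flat across the two rails of the rack, within 6 mm of their middle. The point is its centre, 7 mm above its underside; z up.
- paddle_grip (a point): Loose loading paddle, 0.13 kg, lying flat on the table before the rack. This point: on its handle's centre line, 25 mm below the handle's end, 50 mm above the blade's underside (table). x level along the blade to its tip, z up. Dark wooden handle, 85 mm long, leaning back from the tip 40 degrees from vertical; flat cheeks face +y and -y, 18 mm apart; 26 mm deep.
- blade_spot (a point): Where the die rides best on the paddle's blade: a point on the blade's top face, on its middle line, 40 mm back from the tip, 90 mm ahead of the handle's foot, 128.6 mm ahead of the grip point. Axes as the grip point's. Flat aluminium blade without rim, 175 mm long, 36 mm wide, 5 mm thick; 45 mm of it lie behind the handle's foot.
- rack_center (a point): Storage rack, left of the stand, fixed, nothing above: two steel rails 68 mm long, 18 mm wide, 56 mm gap, tops 45 mm above the table, on a 12 mm base plate 150 x 130 mm. Point: midway between the rails, level with their tops, at the dark middle marks. x runs along the rails from the open end (the blade goes in here along +x, below the die) to a cross plate 60 mm beyond the point, 8 mm higher. z up.
- stand_center (a point): Setting stand, right of the rack, fixed; its open end, like the rack's, faces roughly left (+y). Rails and cross plate as on the rack (68 mm long, 56 mm gap) but tops 80 mm above the table. Point: midway between the rails, level with their tops, at the dark middle marks. x along the rails from the open end inwards, z up. The 12 mm base plate reaches 125 mm before, 75 mm beyond and 115 mm to each side of the point.
- lamp_mid (a point): Grey strip lamp fixed across the stand's open end, 95 mm before the stand point; axes as the stand's. Point: middle of its underside, 225 mm above the table; the white tube hangs 8 mm lower. 44 mm along x, 250 mm along y, 30 mm tall, on two 16 mm posts 104 mm to either side. Paddle and die pass beneath along +x; an upright gripper would strike it: lean back along the handle.
- tin_mid (a point): Bystander: a steel ink tin, 84 mm in diameter, 75 mm tall, at the far side. The point is its centre.
- bottle_mid (a point): Bystander: a grey plastic oil bottle, 56 mm in diameter, 140 mm tall, far to the left. The point is its centre, 70 mm up.
- spanner_grip (a point): Bystander: a steel spanner 180 mm long lying flat, right of the stand. The point lies on its shank.
Mind the look-alikes: they are no part of the job. Of the things like the part that bears paddle_grip, leave any that is green, orange or yellow; of the rest the larger one is meant.

How it is judged:
On the way, in this order (a step that is already met when the one before it is completed fails the run):
1. the die is carried on the paddle, clear of the rack (contact force between die and paddle above 0.4 N and contact force between die and rack below 0.05 N and height (world z) of die_center above 0.062 m), for 0.2 s.
2. the die lies centred on the stand's rails and the paddle no longer touches it (horizontal distance between die_center and stand_center below 0.015 m and height (world z) of die_center between 0.084 and 0.091 m and angle between die_center's own z axis and vertical below 0.06 rad and contact force between die and stand above 0.4 N and contact force between die and paddle below 0.05 N), for 0.2 s.
At the end, for the whole second after the job is handed in: The die lies flat on the stand's rails, its centre within 15 mm of their middle, and does not touch the paddle; the paddle lies flat (within 3.4 degrees) on the table itself, released; both at rest (all of step 2 and angle between paddle_grip's own z axis and vertical below 0.06 rad and height (world z) of paddle_grip between 0.044 and 0.056 m and linear speed of each of paddle, die below 0.02 m/s).
It fails at once if the gripper or arm touches the die (contact force between any of the fingers, the arm and die above 0.3 N).
It fails at once if the die tips more than 14 degrees (angle between die_center's own z axis and vertical above 0.25 rad).
It fails at once if the die falls off the paddle or the rails (height (world z) of die_center below 0.04 m).
It fails at once if the die is banged down on the stand (more than 40 N) (contact force between die and stand above 40 N).
It fails at once if a bystander is moved more than 30 mm (distance of any of tin_mid, bottle_mid, spanner_grip from where it was at the start of the episode above 0.03 m).
It also fails if it takes over 59 s, if anything falls off the work surface, if the arm or the gripper's body presses on something with over 40 N, if the wrist force passes 120 N, or if a joint passes its speed limit or range.

## Working session

There is one attempt and no reset: what is moved stays moved. The work goes in short steps, each a Python script; the robot and the scene stay as the last script left them, time stands still between calls to the robot, and variables do not carry over. Pictures are saved under pics/ and viewed, at most 10 in all, crops included, and the job is handed in when it is done.

```bash
ls; mkdir -p pics
cat > h.py <<'E'
import numpy as np, cv2
from cell import *
from scipy.spatial.transform import Rotation as R
def save(img,n): cv2.imwrite('pics/'+n,cv2.cvtColor(img,cv2.COLOR_RGB2BGR))
def cloud(cam,d):
    p=camera_params(cam); v,u=np.mgrid[0:400,0:640]
    c=np.stack([(u-p['cx'])/p['fx']*d,(v-p['cy'])/p['fy']*d,d],-1)
    return c@np.array(p['rotation']).T+np.array(p['origin'])
def ray_z(cam,uv,z):
    p=camera_params(cam); r=np.array(p['rotation'])@np.array([(uv[0]-p['cx'])/p['fx'],(uv[1]-p['cy'])/p['fy'],1])
    o=np.array(p['origin']); return o+r*(z-o[2])/r[2]
E
python3 - <<'E'
from h import *
print(get_t())
for c in ['scene','top']:
    im,d=capture(c); save(im,c+'0.png'); np.savez('/tmp/%s.npz'%c,im=im,d=d)
    p=camera_params(c); print(c,np.round(p['origin'],3),p['fx'])
    P=cloud(c,d)
    for l in ['die_center','paddle_grip','blade_spot','rack_center','stand_center','lamp_mid','tin_mid','bottle_mid','spanner_grip']:
        for s in spot_point(c,l)[:4]:
            u,v=np.clip(np.round(s['uv']).astype(int),0,[639,399]); print(l,round(s['score'],2),np.round(s['uv'],1),np.round(P[v,u],3))
print(get_t())
E
```

```text
pics
0.0
scene [1.177 0.589 0.982] 414.62781587831375Traceback (most recent call last):
  File "<stdin>", line 6, in <module>
  File "h.py", line 8, in cloud
    return c@np.array(p['rotation']).T+np.array(p['origin'])
           ~~~~~~~~~~~~~~~~~~~~~~~~~~~^~~~~~~~~~~~~~~~~~~~~~
ValueError: operands could not be broadcast together with shapes (400,640) (3,)
```

```bash
sed -i "s/np.array(p\['rotation'\])/R.from_euler('xyz',p['rotation']).as_matrix()/" h.py
python3 - <<'E'
from h import *
for c in ['scene','top']:
    im,d=capture(c); save(im,c+'0.png'); np.savez('/tmp/%s.npz'%c,im=im,d=d)
    p=camera_params(c); print(c,np.round(p['origin'],3),p['rotation'],p['fx'])
    P=cloud(c,d)
    for l in ['die_center','paddle_grip','blade_spot','rack_center','stand_center','lamp_mid','tin_mid','bottle_mid','spanner_grip']:
        for s in spot_point(c,l)[:4]:
            u,v=np.clip(np.round(s['uv']).astype(int),0,[639,399]); print(l,round(s['score'],2),np.round(s['uv'],1),np.round(P[v,u],3))
print(get_t())
E
```

```text
scene [1.177 0.589 0.982] [-2.32190647e+00  2.33497763e-04  2.32561015e+00] 414.62781587831375
die_center 0.75 [333.1 261.7] [0.62  0.117 0.057]
paddle_grip 0.89 [422.5 231.6] [0.333 0.228 0.035]
paddle_grip 0.85 [285.1 325.7] [0.846 0.16  0.048]
paddle_grip 0.84 [380.5 233.5] [0.442 0.148 0.053]
paddle_grip 0.74 [323.4 181.6] [ 0.383 -0.141  0.051]
blade_spot 0.9 [521.4 264.8] [0.216 0.501 0.003]
blade_spot 0.77 [312.3 168.1] [ 0.313 -0.262  0.005]
blade_spot 0.76 [347.5 227.1] [0.451 0.032 0.006]
blade_spot 0.69 [450.1 230.8] [0.237 0.278 0.   ]
rack_center 0.96 [337.5 267.3] [0.626 0.14  0.06 ]
stand_center 0.67 [253.9 193.2] [ 0.575 -0.281  0.04 ]
lamp_mid 0.75 [268.9 168. ] [ 0.612 -0.138  0.249]
tin_mid 0.95 [257.9 267.1] [ 0.783 -0.012  0.073]
bottle_mid 0.84 [490.3 298.3] [0.457 0.497 0.091]
spanner_grip 0.44 [229.6 157.2] [ 0.479 -0.543  0.002]
top [ 0.311 -0.006  1.383] [-2.95071566  0.00331413 -1.55361377] 408.3627089018442
die_center 0.79 [285.1 182.7] [0.617 0.121 0.063]
die_center 0.56 [476.6 227.9] [ 0.485 -0.528  0.008]
paddle_grip 0.97 [270.2 241.4] [0.424 0.163 0.06 ]
paddle_grip 0.81 [185.4 267.2] [0.337 0.427 0.074]
paddle_grip 0.79 [372.2 261.9] [ 0.363 -0.167  0.055]
paddle_grip 0.55 [250.5 274.4] [0.318 0.225 0.048]
blade_spot 0.95 [401.3 284.5] [ 0.295 -0.269  0.003]
blade_spot 0.79 [240.2 298.7] [0.238 0.26  0.01 ]
blade_spot 0.75 [316.1 236.5] [0.449 0.015 0.002]
blade_spot 0.65 [169.4 303.2] [0.221 0.492 0.007]
stand_center 0.94 [396.7 188.8] [ 0.613 -0.259  0.018]
stand_center 0.67 [285.8 186.1] [0.608 0.117 0.059]
lamp_mid 0.66 [378.9 179.5] [ 0.586 -0.164  0.256]
tin_mid 0.61 [334.5 143.5] [ 0.75  -0.04   0.078]
bottle_mid 0.87 [165.1 237. ] [0.427 0.484 0.112]
spanner_grip 0.7 [477.3 227.4] [ 0.487 -0.526  0.013]
1.05
```

View pics/scene0.png

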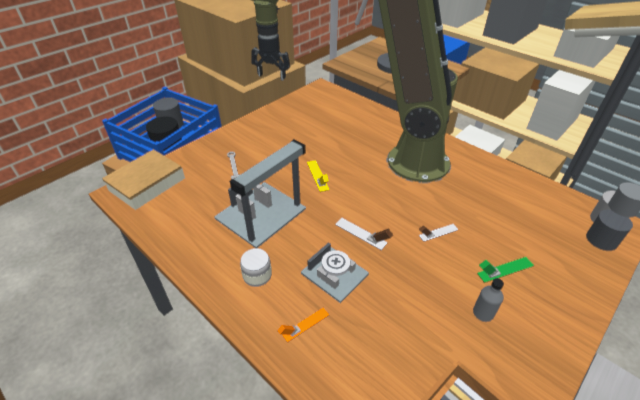

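View pics/top0.png

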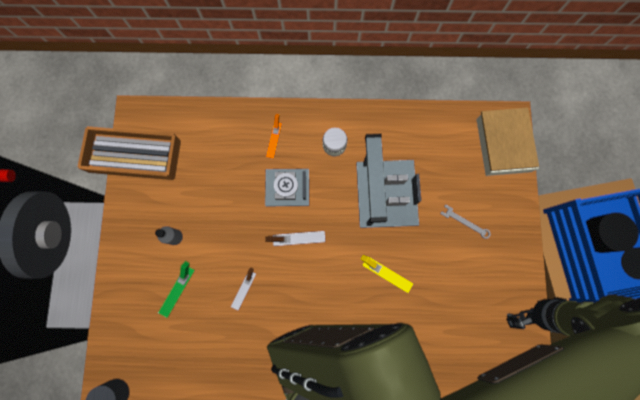

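```bash
cat >> h.py <<'E'
def wcap():
    T=np.eye(4); T[:3,3]=get_eef_pos(); r=np.array(get_ee_rot())
    T[:3,:3]=R.from_euler('xyz',r).as_matrix() if r.size==3 else r
    im,d=capture('wrist'); p=camera_params('wrist'); return im,d,T@np.array(p['hand_eye']),p
def wcloud(d,C,p):
    v,u=np.mgrid[0:400,0:640]
    c=np.stack([(u-p['cx'])/p['fx']*d,(v-p['cy'])/p['fy']*d,d],-1); return c@C[:3,:3].T+C[:3,3]
def wray(uv,z,C,p):
    uv=np.atleast_2d(uv); r=np.c_[(uv[:,0]-p['cx'])/p['fx'],(uv[:,1]-p['cy'])/p['fy'],np.ones(len(uv))]@C[:3,:3].T
    o=C[:3,3]; return o+r*((z-o[2])/r[:,2])[:,None]
E
python3 - <<'E'
from h import *
print(get_ee_rot(), camera_params('wrist'))
im=np.load('/tmp/top.npz')['im']; save(cv2.resize(im[215:320,150:350],None,fx=4,fy=4,interpolation=cv2.INTER_CUBIC),'crop.png')
line_to([0.232,-0.553,0.40],max_speed=0.3)
for y in np.arange(-np.pi,np.pi,np.pi/4):
  for t in [[0.47,0.14,0.36],[0.50,-0.24,0.42]]:
    q=solve_ik(t,[np.pi,0,y]); print(round(y,2),t,None if q is None else np.round(q,2))
E
```

```text
[ 3.14157216e+00 -1.47682856e-05  3.97861578e-01] {'fx': 308.6442348819128, 'fy': 308.6442348819128, 'cx': 320.3173035903501, 'cy': 194.26693337014675, 'hand_eye': array([[ 9.13581825e-04, -9.58054956e-01, -2.86583089e-01,
         7.41322945e-02],
       [ 9.99999382e-01,  6.93871469e-04,  8.68209853e-04,
        -1.45596079e-03],
       [-6.32940924e-04, -2.86583705e-01,  9.58054998e-01,
        -1.42914060e-01],
       [ 0.00000000e+00,  0.00000000e+00,  0.00000000e+00,
         1.00000000e+00]])}
-3.14 [0.47, 0.14, 0.36] [ 0.29  0.08 -0.04  1.45  0.    0.29]
-3.14 [0.5, -0.24, 0.42] [-0.45  0.23  0.26  1.61  0.   -0.45]
-2.36 [0.47, 0.14, 0.36] [ 0.29  0.08 -0.04  1.45  0.   -0.5 ]
-2.36 [0.5, -0.24, 0.42] [-0.45  0.23  0.26  1.61  0.   -1.23]
-1.57 [0.47, 0.14, 0.36] [ 0.29  0.08 -0.04  1.45  0.   -1.28]
-1.57 [0.5, -0.24, 0.42] [-0.45  0.23  0.26  1.61  0.   -2.02]
-0.79 [0.47, 0.14, 0.36] [ 0.29  0.08 -0.04  1.45  0.   -2.07]
-0.79 [0.5, -0.24, 0.42] [-0.45  0.23  0.26  1.61  0.   -2.8 ]
0.0 [0.47, 0.14, 0.36] [ 0.29  0.08 -0.04  1.45  0.   -2.85]
0.0 [0.5, -0.24, 0.42] [-0.45  0.23  0.26  1.61  0.    2.69]
0.79 [0.47, 0.14, 0.36] [ 0.29  0.08 -0.04  1.45  0.    2.65]
0.79 [0.5, -0.24, 0.42] [-0.45  0.23  0.26  1.61  0.    1.91]
1.57 [0.47, 0.14, 0.36] [ 0.29  0.08 -0.04  1.45  0.    1.86]
1.57 [0.5, -0.24, 0.42] [-0.45  0.23  0.26  1.61  0.    1.12]
2.36 [0.47, 0.14, 0.36] [ 0.29  0.08 -0.04  1.45  0.    1.07]
2.36 [0.5, -0.24, 0.42] [-0.45  0.23  0.26  1.61  0.    0.34]
```

View pics/crop.png

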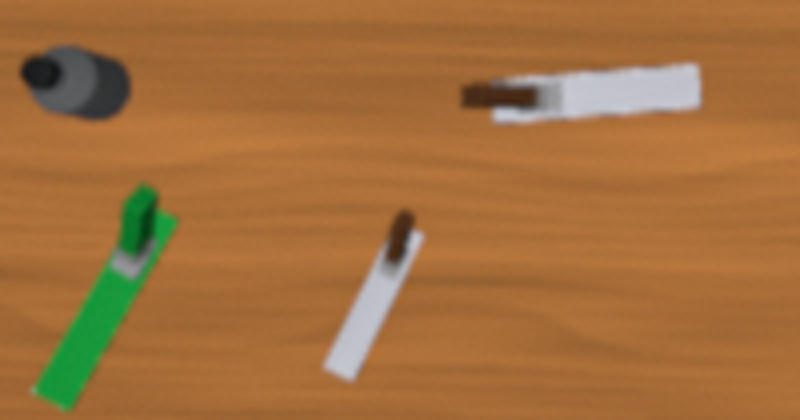

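The large silver paddle with the dark brown handle (top image about (295,238)) is the one meant. The green (177,290), orange (274,137) and yellow (388,274) ones are excluded by colour. The silver one at (243,288) is clearly smaller. Next, near views with the wrist camera.

Run:
```python
from h import *
reach([0.50,-0.30,0.42],[np.pi,0,-np.pi])
im,d,C,p=wcap(); save(im,'w_stand.png'); np.savez('/tmp/ws.npz',im=im,d=d,C=C)
P=wcloud(d,C,p)
for l in ['stand_center','lamp_mid']:
    for s in spot_point('wrist',l)[:2]:
        u,v=np.round(s['uv']).astype(int); print(l,s['score'],s['uv'],wray(s['uv'],0.08 if l[0]=='s' else .225,C,p),P[min(v,399),min(u,639)])
reach([0.48,0.15,0.38],[np.pi,0,-np.pi])
im,d,C,p=wcap(); save(im,'w_rack.png'); np.savez('/tmp/wr.npz',im=im,d=d,C=C)
P=wcloud(d,C,p)
for l,z in [('die_center',.052),('rack_center',.045),('paddle_grip',.05),('blade_spot',.005)]:
    for s in spot_point('wrist',l)[:3]:
        u,v=np.round(s['uv']).astype(int); print(l,s['score'],s['uv'],wray(s['uv'],z,C,p),P[min(v,399),min(u,639)])
print(get_t())
```

```text
stand_center 0.62 [354.1, 212.2] [[ 0.60262585 -0.24251129  0.08      ]] [ 0.62635143 -0.23501481  0.01364999]
lamp_mid 0.81 [435.6, 248.6] [[ 0.59649331 -0.1596979   0.225     ]] [ 0.58115741 -0.17217533  0.25652854]
die_center 0.68 [305.3, 230.6] [[0.61198064 0.12600981 0.052     ]] [0.60916656 0.12594635 0.06011251]
die_center 0.39 [563.6, 122.0] [[0.4370313  0.51282554 0.052     ]] [0.43402163 0.47616318 0.10044485]
paddle_grip 0.87 [372.7, 36.6] [[0.32155    0.22353428 0.05      ]] [0.32328032 0.22293247 0.05677492]
paddle_grip 0.83 [105.8, 71.5] [[ 0.36660043 -0.15589536  0.05      ]] [ 0.36911652 -0.14173132  0.07159188]
paddle_grip 0.79 [524.8, 44.2] [[0.33122203 0.4362481  0.05      ]] [0.33346801 0.42719165 0.06539767]
blade_spot 0.94 [243.3, 125.5] [[0.44547694 0.02429725 0.005     ]] [0.44622041 0.0239469  0.00581578]
blade_spot 0.93 [45.0, 29.2] [[ 0.30306296 -0.26506233  0.005     ]] [ 0.30326743 -0.2631046   0.00734968]
blade_spot 0.74 [333.3, 285.1] [[0.745764   0.17571453 0.005     ]] [0.74634063 0.17519174 0.00377828]
5.65
```

View pics/w_stand.png

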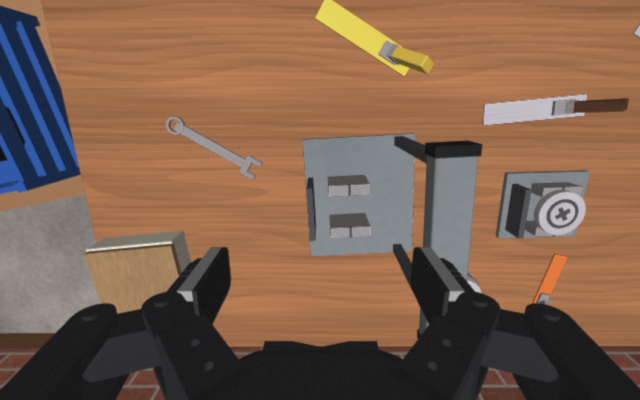

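View pics/w_rack.png

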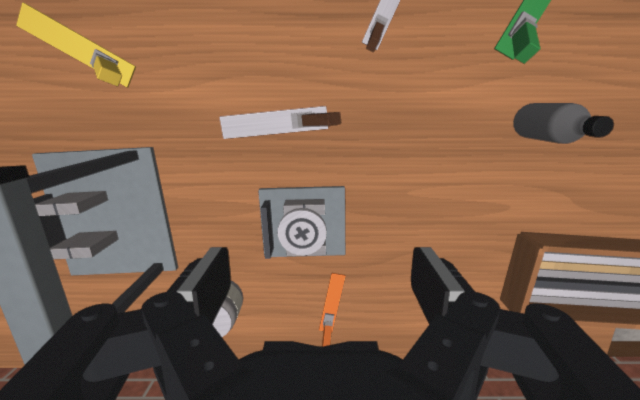

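```bash
cat > fit.py <<'E'
from h import *
def rect(xy):
    (c,s,a)=cv2.minAreaRect(np.float32(xy)*1000); return np.round(c,1),np.round(s,1),round(a,1)
p=camera_params('wrist')
def load(f): z=np.load(f); return z['im'],z['d'],z['C'],wcloud(z['d'],z['C'],p)
vv,uu=np.mgrid[0:400,0:640]
def comps(m,z,C,name,mn=60):
    n,L,st,ce=cv2.connectedComponentsWithStats(m.astype(np.uint8))
    for i in range(1,n):
        if st[i,4]>mn:
            xy=wray(np.c_[uu[L==i],vv[L==i]],z,C,p)[:,:2]; print(name,st[i],*rect(xy),'mean',np.round(xy.mean(0)*1000,1))
if __name__=='__main__':
    im,d,C,P=load('/tmp/ws.npz')
    box=(uu>300)&(uu<420)&(vv>130)&(vv<262)
    Z=P[...,2]; comps(box&(abs(Z-.08)<.008)&(uu>320)&(uu<390),.08,C,'stand rail'); comps(box&(abs(Z-.012)<.006),.012,C,'stand base'); comps((abs(Z-.255)<.012),.255,C,'lamp')
    comps(box&(abs(Z-.088)<.006)&(uu<325),.088,C,'cross',20)
    im,d,C,P=load('/tmp/wr.npz'); Z=P[...,2]
    box=(uu>250)&(uu<355)&(vv>180)&(vv<262)
    comps(box&(Z>.006)&(Z<.2),.012,C,'rack all'); comps(box&(Z>.054)&(Z<.066),.059,C,'die',); comps(box&(abs(Z-.045)<.006),.045,C,'rackrail',20)
    comps((uu>215)&(uu<345)&(vv>95)&(vv<145)&(im.min(-1)>150),.005,C,'blade')
    hs=(uu>280)&(uu<350)&(vv>100)&(vv<135)&(Z>.02)&(im.max(-1)<130); xyz=P[hs]
    print('handle n',hs.sum(), 'zmax',xyz[:,2].max()); 
    for a,b in [(.02,.035),(.035,.05),(.05,.065),(.065,.09)]:
        k=(xyz[:,2]>a)&(xyz[:,2]<b); print(a,np.round(xyz[k].mean(0),4),np.ptp(xyz[k],0),k.sum())
E
python3 fit.py
```

```text
stand rail [328 183  43  14 494] [ 563.1 -251.8] [20.2 67.9] 3.5 mean [ 563.1 -251.4]
stand rail [330 225  41  13 466] [ 636.6 -248.2] [21.9 67.3] 3.1 mean [ 636.4 -247.9]
stand base [  303   133   113   123 10088] [ 599.4 -224.9] [230.1 199.4] 3.1 mean [ 589.2 -220.2]
lamp [ 427  143   56  138 5345] [ 543.9 -160.9] [155.3  51.1] 1.9 mean [ 528.2 -160. ]
cross [306 187  10  54 336] [ 603.3 -314.5] [92.6 10.2] 3.0 mean [ 602.4 -314.6]
rack all [ 259  187   87   72 5773] [615.2 119.9] [134.  149.6] 1.7 mean [612.3 119.8]
die [ 278  209   49   47 1753] [612.4 120.5] [78.8 80. ] 80.0 mean [611.8 120.6]
rackrail [283 203  42  16 319] [579.4 123.3] [26.1 67.2] 0.0 mean [574.7 126.2]
rackrail [262 205  10  51  78] [614.7  64.3] [91.3  8.4] 6.2 mean [609.8  64.1]
rackrail [304 244  22  12 101] [651.3 140.9] [19.1 38.5] 7.9 mean [653.3 148.6]
rackrail [286 250  16   6  37] [659.6 103.4] [27.2  8.4] 69.6 mean [658.  100.7]
blade [ 220  107  108   32 1882] [440.3  74.5] [ 35.3 173.9] 5.5 mean [441.2  60. ]
handle n 524 zmax 0.5229957902090476
0.02 [0.4341 0.1243 0.0308] [0.01964481 0.02838958 0.01455404] 58
0.035 [0.4339 0.1332 0.0427] [0.02128994 0.04244004 0.01455357] 103
0.05 [0.4318 0.1525 0.0589] [0.01922774 0.04246872 0.01460113] 132
0.065 [0.4316 0.1638 0.0714] [0.0188342  0.02744683 0.0131343 ] 227
```

```bash
cat > plan.py <<'E'
from h import *
def frame(yaw,s=1,lean=40):
    a=np.radians(lean); f=np.array([np.cos(yaw),np.sin(yaw),0]); l=np.array([-f[1],f[0],0])
    z=f*np.sin(a)-np.array([0,0,1])*np.cos(a); y=s*l; x=np.cross(y,z)
    return f,l,z,R.from_matrix(np.c_[x,y,z]).as_euler('xyz')
PY=np.radians(-90+5.5); RY=np.radians(-90+1.9); SY=np.radians(-90+3.05)
GRIP=np.array([.4326,.1552,.05]); DIE=np.array([.6125,.1205]); ST=np.array([.5998,-.250])
def tcp_grip(g,yaw,s=1,back=0):   # TCP pose with grasp point at g
    f,l,z,e=frame(yaw,s); return g+z*(.019-back),e
def spot(xy,zu,yaw,s=1,back=0,dz=0):   # blade spot above xy (minus back), blade underside at zu
    f,l,z,e=frame(yaw,s); g=np.r_[xy,0]-f*(.1286+back)+[0,0,.05+zu]; return tcp_grip(g,yaw,s)
E
python3 - <<'E'
from plan import *
for s in (1,-1):
  print(s)
  for n,(p,e) in dict(pre=tcp_grip(GRIP,PY,s,.1),g=tcp_grip(GRIP,PY,s),up=tcp_grip(GRIP+[0,0,.1],PY,s),r0=spot(DIE,.12,RY,s,.1),r1=spot(DIE,.025,RY,s,.1),r2=spot(DIE,.025,RY,s),r3=spot(DIE,.115,RY,s),s0=spot(ST,.1,SY,s,.2),s1=spot(ST,.1,SY,s),s2=spot(ST,.06,SY,s),s3=spot(ST,.06,SY,s,.2)).items():
    q=solve_ik(p,e); print(n,np.round(p,3),None if q is None else np.round(q,2))
E
```

```text
1
pre [0.428 0.207 0.112] [ 0.8   0.55 -0.2   1.32 -0.51  2.41]
g [0.434 0.143 0.035] [ 0.71  0.57 -0.37  1.08 -0.55  2.31]
up [0.434 0.143 0.135] [ 0.71  0.45 -0.3   1.27 -0.55  2.31]
r0 [0.605 0.337 0.155] [ 0.74  0.97  0.69  1.79 -0.51  2.41]
r1 [0.605 0.337 0.06 ] [ 0.74  1.03  0.58  1.62 -0.51  2.41]
r2 [0.609 0.237 0.06 ] [ 0.64  0.88  0.28  1.42 -0.56  2.31]
r3 [0.609 0.237 0.15 ] [ 0.64  0.81  0.37  1.58 -0.56  2.31]
s0 [0.583 0.066 0.135] [ 0.45  0.57 -0.08  1.23 -0.63  2.07]
s1 [ 0.594 -0.134  0.135] [ 0.13  0.43 -0.3   0.91 -0.7   1.68]
s2 [ 0.594 -0.134  0.095] [ 0.13  0.47 -0.34  0.83 -0.7   1.68]
s3 [0.583 0.066 0.095] [ 0.45  0.61 -0.12  1.16 -0.63  2.07]
-1
pre [0.428 0.207 0.112] [ 0.8   0.55 -0.2   1.32 -0.51 -0.73]
g [0.434 0.143 0.035] [ 0.71  0.57 -0.37  1.08 -0.55 -0.83]
up [0.434 0.143 0.135] [ 0.71  0.45 -0.3   1.27 -0.55 -0.83]
r0 [0.605 0.337 0.155] [ 0.74  0.97  0.69  1.79 -0.51 -0.73]
r1 [0.605 0.337 0.06 ] [ 0.74  1.03  0.58  1.62 -0.51 -0.73]
r2 [0.609 0.237 0.06 ] [ 0.64  0.88  0.28  1.42 -0.56 -0.83]
r3 [0.609 0.237 0.15 ] [ 0.64  0.81  0.37  1.58 -0.56 -0.83]
s0 [0.583 0.066 0.135] [ 0.45  0.57 -0.08  1.23 -0.63 -1.07]
s1 [ 0.594 -0.134  0.135] [ 0.13  0.43 -0.3   0.91 -0.7  -1.47]
s2 [ 0.594 -0.134  0.095] [ 0.13  0.47 -0.34  0.83 -0.7  -1.47]
s3 [0.583 0.066 0.095] [ 0.45  0.61 -0.12  1.16 -0.63 -1.07]
```

Run:
```python
from plan import *
s=-1
p,e=tcp_grip(GRIP,PY,s,.1); reach(p,e)
p,e=tcp_grip(GRIP,PY,s); print(line_to(p,e,.12,15))
command_gripper(0.0); print('w',get_grip_width(),get_finger_force())
line_to(p+[0,0,.10],e,.15)
print('w',get_grip_width(),get_force(),get_t())
im,d,C,cp=wcap(); save(im,'held.png'); np.savez('/tmp/held.npz',im=im,d=d,C=C)
P=wcloud(d,C,cp); f,l,z,_=frame(PY,s)
g=np.array(get_eef_pos())-z*.019
rel=P-g; m=(im.min(-1)>120)&(d>0); 
X=rel@np.r_[f]; Y=rel@l; m&=(X>0.02)&(X<.2)&(abs(Y)<.04)&(abs(rel[...,2]+.045)<.03)
A=np.c_[X[m],Y[m],np.ones(m.sum())]; c=np.linalg.lstsq(A,rel[...,2][m],rcond=None)[0]
print(m.sum(),'slopes deg',np.degrees(c[:2]),'z at grip',c[2],'tip X',np.percentile(X[m],99.5),'X0',X[m].min())
for a in (.05,.08,.11,.14): 
    k=m&(abs(X-a)<.01); print(a,Y[k].min(),Y[k].max(),rel[...,2][k].mean())
```

```text
False
w 0.017241857600880418 60.644402503967285
w 0.017485970712315325 [ 0.02799983 -0.24337241 -1.23915798] 9.175
7611 slopes deg [-1.56437799 -0.27289225] z at grip -0.04121580761045352 tip X 0.1672923081410358 X0 0.02669719284031844
0.05 -0.017426967457952785 0.01834013764681737 -0.042296148015236575
0.08 -0.017490865668292242 0.018374719684644287 -0.044544577440326326
0.11 -0.017493874395323038 0.018330124919466926 -0.04450600365584349
0.14 -0.01754986901551671 0.018249127170349457 -0.044534623869157575
```

View pics/held.png

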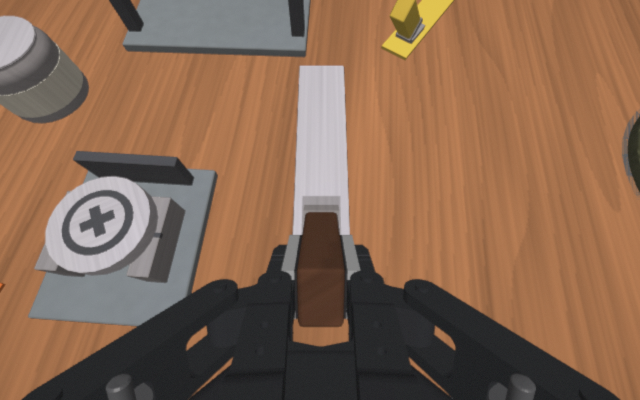

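Run:
```python
from plan import *
s=-1
line_to(*spot(DIE,.12,RY,s,.1),.2)
line_to(*spot(DIE,.026,RY,s,.1),.12)
im,d,C,cp=wcap(); np.savez('/tmp/r1.npz',im=im,d=d,C=C)
P=wcloud(d,C,cp); f,l,z,_=frame(RY,s)
rel=P-np.r_[DIE,0]; X=rel@f; Y=rel@l; Z=P[...,2]
m=(abs(X)<.06)&(abs(Y)<.06)&(Z>.055)&(Z<.065)
print('die',m.sum(),'X',np.percentile(X[m],[.5,99.5]),'Y',np.percentile(Y[m],[.5,99.5]),Z[m].mean())
m=(X>-.036)&(X<.045)&(abs(abs(Y)-.037)<.02)&(abs(Z-.045)<.004)&(np.hypot(X,Y)>.043)
for k in (m&(Y>0),m&(Y<0)): print('rail',k.sum(),np.percentile(Y[k],[1,50,99]) if k.any() else 0)
m=(X>-.15)&(X<-.056)&(abs(Y)<.03)&(abs(Z-.031)<.006)&(im.min(-1)>120)
print('blade',m.sum(),'Y',np.percentile(Y[m],[.5,99.5]),'Xmax',np.percentile(X[m],99.5),Z[m].mean())
save(im,'r1.png'); print(get_t(),get_force())
```

```text
die 1461 X [-0.04023466 -0.01951515] Y [-0.03359799  0.03393609] 0.0587032225578373
rail 392 [0.03043072 0.04281052 0.04824163]
rail 243 [-0.0436951  -0.0390371  -0.02637464]
blade 4671 Y [-0.0172535   0.01820483] Xmax -0.06123267498219798 0.032005789867864606
11.6583 [-0.74675919 -0.24743827 -1.54391832]
```

View pics/r1.png

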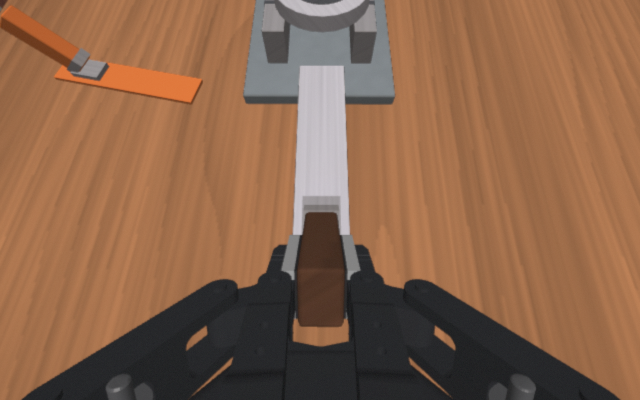

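The blade (322,66–230) points centred between the rack rails (275,35 and 363,35), so I'm going in.

Run:
```python
from plan import *
s=-1
print(line_to(*spot(DIE,.026,RY,s),.08,8), get_force())
line_to(*spot(DIE,.048,RY,s),.02)
line_to(*spot(DIE,.08,RY,s),.05)
sleep(.3); print(get_force(),get_t())
im,d,C,cp=wcap(); save(im,'lift.png'); np.savez('/tmp/lift.npz',im=im,d=d,C=C)
P=wcloud(d,C,cp); f,l,z,_=frame(RY,s); rel=P-np.r_[DIE,0]; X=rel@f; Y=rel@l; Z=P[...,2]
m=(abs(X)<.06)&(abs(Y)<.06)&(abs(Z-.099)<.01)
A=np.c_[X[m],Y[m],np.ones(m.sum())]; c=np.linalg.lstsq(A,Z[m],rcond=None)[0]
print(m.sum(),'slope',np.degrees(c[:2]),c[2],'X',np.percentile(X[m],[.5,99.5]),'Y',np.percentile(Y[m],[.5,99.5]))
```

```text
False [ 0.66070606  0.22943353 -1.31790592]
[ 0.21807768 -0.53774713 -2.47137684] 15.4
8405 slope [ 1.68411117 -0.12625953] 0.09869735119090538 X [-0.03939284  0.03778959] Y [-0.03793425  0.03782888]
```

View pics/lift.png

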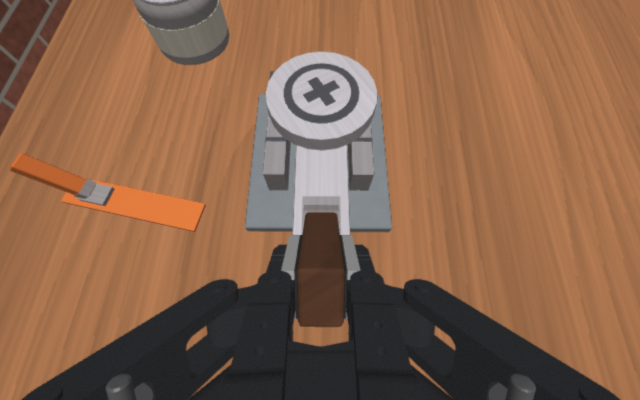

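The die (322,98) sits level and centred on the blade, clear of the rack. Next I carry it to the stand.

Run:
```python
from plan import *
s=-1
line_to(*spot(DIE,.1,RY,s),.06)
line_to(*spot(ST,.1,SY,s,.2),.09)
line_to(*spot(ST,.1,SY,s),.09)
sleep(.3); print(get_force(),get_t())
im,d,C,cp=wcap(); save(im,'over.png'); np.savez('/tmp/over.npz',im=im,d=d,C=C)
P=wcloud(d,C,cp); f,l,z,_=frame(SY,s); rel=P-np.r_[ST,0]; X=rel@f; Y=rel@l; Z=P[...,2]
m=(abs(X)<.06)&(abs(Y)<.06)&(abs(Z-.119)<.004)
print('die',m.sum(),'X',np.percentile(X[m],[.5,99.5]),'Y',np.percentile(Y[m],[.5,99.5]),Z[m].mean())
m=(abs(X)<.036)&(abs(abs(Y)-.037)<.02)&(abs(Z-.08)<.004)
for k in (m&(Y>0),m&(Y<0)): print('rail',k.sum(),np.percentile(Y[k],[1,50,99]) if k.any() else 0,np.percentile(X[k],[1,99]) if k.any() else 0)
```

```text
[ 0.35652379  0.60195538 -3.00608422] 20.675Traceback (most recent call last):
  File "<stdin>", line 10, in <module>
    return _quantile_unchecked(
        a, q, axis, out, overwrite_input, method, keepdims, weights)
    return _ureduce(a,
                    func=_quantile_ureduce_func,
    ...<5 lines>...
                    overwrite_input=overwrite_input,
                    method=method)
    r = func(a, **kwargs)
    result = _quantile(arr,
                       quantiles=q,
    ...<2 lines>...
                       out=out,
                       weights=wgt)
    slices_having_nans = np.isnan(arr[-1, ...])
                                  ~~~^^^^^^^^^
IndexError: index -1 is out of bounds for axis 0 with size 0
```

View pics/over.png

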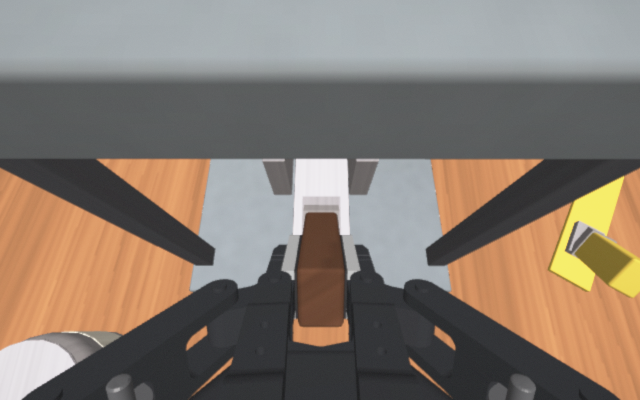

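The lamp hides the die, but the rails (278,177 and 363,177) lie symmetric about the blade. I'll check the die with the fixed cameras before lowering.

```bash
cat > chk.py <<'E'
from plan import *
def chk(zt):
    f,l,z,_=frame(SY,-1)
    for c in ('scene','top'):
        im,d=capture(c); save(im,'chk_%s_%d.png'%(c,get_t()*10)); P=cloud(c,d); rel=P-np.r_[ST,0]; X=rel@f; Y=rel@l; Z=P[...,2]
        m=(abs(X)<.07)&(abs(Y)<.06)&(abs(Z-zt)<.007)
        if m.sum()>30: print(c,m.sum(),'X',np.percentile(X[m],[1,99]),'Y',np.percentile(Y[m],[1,99]),Z[m].mean())
        for o in outline_of(c,'die_center')[:1]:
            r=o['rect']; print('outline',o['score'],np.round(r,1)); q=ray_z(c,r[:2],zt-.006)-np.r_[ST,0]; print('  along/lat',q@f,q@l)
    print(get_t())
E
python3 -c "
from chk import *
chk(.119)"
```

```text
scene 87 X [-0.04049375 -0.01888554] Y [-0.02710373  0.03572671] 0.11599226195204547
outline 0.48 [257.7 189.1  15.8  12.9]
  along/lat -0.030797280396352527 0.0035340001562382687
top 492 X [-0.03850968  0.03761854] Y [-0.03677351  0.03906391] 0.11987911580066819
outline 0.73 [400.2 185.1  26.8  30.8]
  along/lat 0.0017095388885464363 0.004791790341196185
20.925
```

Run:
```python
from chk import *
s=-1
line_to(*spot(ST,.080,SY,s),.04)
line_to(*spot(ST,.071,SY,s),.012)
line_to(*spot(ST,.064,SY,s),.03)
sleep(.3); print(get_force(),get_t())
chk(.094)
```

```text
[ 0.73799237  0.21580374 -1.36557191] 23.1583
scene 183 X [-0.04084982  0.06164402] Y [-0.03500503  0.04046249] 0.09158986556255005
outline 0.47 [256.7 192.7  18.6  14.3]
  along/lat -0.018632375764856643 -0.00015835010739223822
top 530 X [-0.03660736  0.0683931 ] Y [-0.03791624  0.04172493] 0.0946674014237124
outline 0.75 [400.1 188.9  26.5  27.4]
  along/lat 0.005589195373088237 -0.002281635443575469
23.3583
```

```bash
python3 - <<'E'
from chk import *
s=-1
print(line_to(*spot(ST,.064,SY,s,.23),.10,8))
line_to(*[np.array(v) for v in spot(ST,.10,SY,s,.23)],.12)
p,e=tcp_grip(GRIP+[0,0,.08],PY,s); line_to(p,e,.15)
p,e=tcp_grip(GRIP+[0,0,.01],PY,s); line_to(p,e,.12)
p,e=tcp_grip(GRIP+[0,0,-.002],PY,s); print('touch',line_to(p,e,.015,3),get_eef_pos()[2]-p[2]-.002,get_force())
command_gripper(.085)
p,e=tcp_grip(GRIP,PY,s,.13); line_to(p,e,.12)
sleep(.3); chk(.094)
im,d,C,cp=wcap(); P=wcloud(d,C,cp); f,l,z,_=frame(PY,s); rel=P-np.r_[GRIP[:2],0]; X=rel@f;Y=rel@l
m=(X>.06)&(X<.2)&(abs(Y)<.05)&(im.min(-1)>140); A=np.c_[X[m],Y[m],np.ones(m.sum())]
c=np.linalg.lstsq(A,P[...,2][m],rcond=None)[0]; print('paddle',m.sum(),np.degrees(c[:2]),P[...,2][m].mean(),X[m].max(),get_t())
E
ls pics
```

```text
False
touch True 5.48487808350543e-05 [-0.17595024  1.1651572   4.36109107]
scene 184 X [-0.04006117  0.06368807] Y [-0.03534145  0.04097217] 0.09157828218908687
outline 0.61 [257.8 193.1  18.1  17.9]
  along/lat -0.022711738755031966 -0.0011124519933738693
top 538 X [-0.03625952  0.06874326] Y [-0.03785504  0.04086173] 0.09475951646219045
outline 0.74 [399.4 188.2  24.6  28.6]
  along/lat 0.003491036256684773 0.00012095462241247293
31.2333
paddle 2433 [0.03662629 0.03954833] 0.005304701114233378 0.16876238102021204 31.2833
chk_scene_207.png
chk_scene_232.png
chk_scene_310.png
chk_top_208.png
chk_top_233.png
chk_top_311.png
crop.png
held.png
lift.png
over.png
r1.png
scene0.png
top0.png
w_rack.png
w_stand.png
```

The paddle lies flat (0.04° slope, blade top at 5.3 mm), and the die is centred on the stand to within about 3 mm. Handing in.

```bash
python3 -c "
from cell import *
print(finish_job())"
```

```text
the job is handed in; nothing more can be done
None
```

The job is handed in, with no verdict returned: by my last measurements the die lies on the stand's rails within about 3 mm of their middle marks and the paddle lies flat and released on the table; the run had used about 31 s of the 59 s.

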